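Hang and lock the grinding bowl on the knife mill

TASK

Fit the stainless grinding bowl with the handle and the three studs on the knife mill: set its foot in the steel bayonet ring, turn it clockwise until the studs fall through the entry slots, and turn it on until they drop into the locking notches and the bowl hangs level and fully home. Do not force it, keep the bowl upright, let go of it, and leave the other things on the bench where they are.

Things in the scene. Friction and masses are not known exactly. Their poses are not given: they have to be found in the camera images.
- bowl_mid (a point): Stainless grinding bowl, open, empty, 0.5 to 0.8 kg: the larger bowl, the only one with a handle. Point on its axis half-way up, 60 mm above the foot's underside, 60 mm below the rim; z up, x to the handle. Upper part: upright cylinder, 130 mm outside, wall 8 mm, from 19 mm below this point to the rim; inner floor 13 mm below it, blade hub to 9 mm above. Grip the wall anywhere, fingers closing radially.
- bowl_handle (a point): Middle of the upright bar of the bowl's D-handle, 108 mm from the bowl's axis and 23 mm above its mid point; axes as the bowl's. The bar is round, 14 mm thick, 50 mm high, joined to the bowl by a level bar at each end. To turn the bowl, the bar can be pushed sideways; 1 to 3 N move it until the stop; there, more than about 5 N begins to tilt the light bowl.
- bowl_foot (a point): Centre of the underside of the bowl's foot: a round foot 100 mm in diameter and 41 mm high, its lowest 5 mm tapering to 92 mm. Three round studs 8 mm thick stand out from it to 64 mm from the axis, one straight below the handle and two at 120 degrees from it, undersides 14 mm above this point.
- seat (a point): Centre of the bayonet ring on the mill, level with its top face, 155 mm above the bench; z up, x to the mill's back. Steel ring, 148 mm outside, 104 mm bore: the bowl's foot has 2 mm play all round. Three entry slots, 120 degrees apart and 22 mm wide along the ring, are cut in the 5 mm thick top face. Before the studs find the slots they rest on this face, the foot's underside 14 mm below it.
- ledge (a point): Point on the ring's axis at the level of its ledge, 16 mm below the top face. Studs that fall through the slots land on it and run clockwise (from above) beneath the top face; anticlockwise a wall blocks them. The ring is clamped with its front slot up to 26 degrees either way from the mill's -x direction. This angle is not measured: feel for it by turning until the bowl drops, or see it beforehand.
- notch (a point): Point on the ring's axis at the level of the floor of the locking notches, 22 mm below the top face. Each notch is 13 mm wide, its middle 38 degrees clockwise of the middle of its entry slot, with a solid stop on its far side. Studs drop into it by the bowl's own weight; the bowl then cannot turn back. Locked, the foot's underside is 36 mm below the ring's top face (30 mm while on the ledge).
- mill: The knife mill: white drive base 235 mm (x) by 210 mm (y) and 115 mm high, with the ring on top; heavy and fixed. Origin on the bench beneath the ring's centre; x to its back (the front panel looks to -x), z up.
- small_bowl_mid (a point): Bystander: smaller plain bowl without handle or studs, 90 mm in diameter, 75 mm high; this point half-way up.
- lid_mid (a point): Bystander: grey bowl lid with a knob, 128 mm in diameter, 44 mm high, lying on the bench; this point 20 mm up.
- jar_a_mid (a point): Bystander: clear sample jar, 62 mm in diameter, 85 mm high; this point half-way up.
- jar_b_mid (a point): Bystander: amber sample jar, 54 mm in diameter, 110 mm high; this point half-way up.
- brush_grip (a point): Bystander: small brush, 150 mm long, lying on the bench; a point on its handle.
Not all that is in view belongs to the job. Leave any black look-alike of the part that bears bowl_mid alone.

How it is judged:
At the end, for the whole second after the job is handed in: the bowl hangs in the ring with its studs in the locking notches: its mid point at most 26.5 mm above the ring's top face (24 mm when fully home, 30 mm when only on the ledge), within 5 mm of the ring's axis, upright within 0.04 rad, at rest and let go (z of bowl_mid in the frame of seat below 0.0265 m and horizontal distance between bowl_mid and seat below 0.005 m and angle between bowl_mid's own z axis and vertical below 0.04 rad and linear speed of bowl below 0.01 m/s and contact force between the fingers and bowl below 0.1 N); the robot touches nothing.
It fails at once if the bowl is forced: pressed on the mill or against the stop with more than 120 N (contact force between bowl and mill above 120 N).
It fails at once if the bowl is tipped by more than 25 degrees (angle between bowl_mid's own z axis and vertical above 0.436 rad).
It fails at once if a bystander is moved by more than 40 mm (distance of any of small_bowl_mid, lid_mid, jar_a_mid, jar_b_mid, brush_grip from where it was at the start of the episode above 0.04 m).
It also fails if it takes over 64 s, if anything falls off the work surface, if the arm or the gripper's body presses on something with over 40 N, if the wrist force passes 120 N, or if a joint passes its speed limit or range.

ROBOT

A 6-joint arm with a two-finger parallel gripper is mounted at the origin on the work surface. World frame = base frame: x ahead of the robot, y to its left, z up, the work surface at z = 0. Lengths are in m, angles in rad, forces in N, time in s.
With the tool pointing down it reaches from about 0.35 to 0.975 m from the base axis. Payload 7.1 kg.
Tool frame: the origin (TCP) lies midway between the tips of the shut fingers; the grasp point (between the pads) lies 19 mm behind it; z points along the fingers, y is the line along which they close (so a half turn about z gives the same grasp; the last joint's range is limited). The gripper opens to 88 mm and grips with 3 to 60 N. Pads are 20 mm wide; open, the fingers measure 115 mm over their backs; the gripper's body (75 mm by 178 mm) begins 61 mm behind the grasp point.
Start: joints at [1.311, 0.423, 1.63, -0, 1.089, -0.019], TCP at [0.149, 0.607, 0.223] pointing down, gripper open.
Joint ranges: [-3, 3], [-0.9, 2.11], [0.09, 2.58], [-1.31, 4.45], [0.11, 2.69], [-2.54, 2.54]. Speed limits (rad/s): [2.39, 2.39, 3.01, 3.14, 3.14, 3.14].

INTERFACE

Orientations are given as a unit quaternion [w, x, y, z].
In Python, from station import move_pose, movel, movej, command_gripper, wait, inverse_kinematics, read_camera, camera_info, MotionError, job_done, get_time, get_joint_pos, get_qvel, get_effort, get_tcp_pos, get_ee_rot, get_ft_force, get_ft_torque, get_grip_width, get_finger_force gives the robot as it stands. Calls block until the motion is done:
- move_pose(position, orientation): joint-space move of the TCP to a pose.
- movel(position, frame=None, v=0.15, until_force=None): straight line of the TCP; frame=None keeps the orientation; v is the mean speed in m/s. With until_force (N) it stops when the force on the tool has changed by that much, and returns True; else False.
- movej(angles): joint-space move.
- command_gripper(opening): opening from 0.0 (shut) to 1.0 (fully open); the grip force is fixed at half the most; returns when the fingers have stopped.
- wait(seconds).
- inverse_kinematics(position, orientation): joint angles nearest the present ones, or None.
- read_camera(name): name is "scene" or "top"; returns the picture (400x640x3 uint8, red, green, blue); there is no depth.
- camera_info(name): a dict with "intrinsics" (3x3 intrinsics, pixels), "T" (4x4, takes a point from camera to world coordinates). Camera axes: x right, y up, looking along -z (the intrinsics and any distortion apply to the point x, -y, -z); pixel columns grow to the right and rows downward; lengths in m; the calibration is good to about 2 mm. A picture is of the moment at which its call begins. camera_info takes no time and is no camera call.
A pose or a line that the arm cannot do raises MotionError and nothing moves.
- job_done(): hands the job in; it is judged then, once.
Readings, each from a call of its own:
- get_time(): time.
- get_joint_pos(): joint angles.
- get_qvel(): joint speeds.
- get_effort(): joint torques, N m.
- get_tcp_pos(): TCP position.
- get_ee_rot(): TCP orientation.
- get_ft_force(): force on the tool from outside, world axes, zero at the start.
- get_ft_torque(): the same for the moment, N m.
- get_grip_width(): opening from 0.0 (shut) to 1.0 (fully open).
- get_finger_force(): force on a finger pad.
Only numpy, scipy, OpenCV 4.12 (cv2) and the standard library are available. Lean on these libraries where they do the work, as an engineer would, in place of code of your own. Each camera call takes 0.05 s, during which the arm holds its last target. There are 200 camera calls.

## Working session

There is one attempt and no reset: what is moved stays moved. The work goes in short steps, each a Python script; the robot and the scene stay as the last script left them, time stands still between calls to the robot, and variables do not carry over. Pictures are saved under pics/ and viewed, at most 10 in all, crops included, and the job is handed in when it is done.

```bash
mkdir -p pics; ls; python3 - <<'E'
from station import *
import cv2, numpy as np
np.set_printoptions(precision=4,suppress=True)
for n in("scene","top"):
    im=read_camera(n); cv2.imwrite(f"pics/{n}0.png",im[:,:,::-1]); i=camera_info(n); print(n,i)
print(get_time(),get_tcp_pos(),get_ee_rot())
E
```

```text
pics
scene {'intrinsics': array([[450.6057,   0.    , 319.3419],
       [  0.    , 450.6057, 196.2147],
       [  0.    ,   0.    ,   1.    ]]), 'T': array([[-0.8754, -0.2943,  0.3836,  1.1296],
       [ 0.4835, -0.5351,  0.6928,  0.9913],
       [ 0.0013,  0.7919,  0.6107,  1.056 ],
       [ 0.    ,  0.    ,  0.    ,  1.    ]])}
top {'intrinsics': array([[428.1028,   0.    , 320.4554],
       [  0.    , 428.1028, 197.323 ],
       [  0.    ,   0.    ,   1.    ]]), 'T': array([[-0.0988,  0.9737, -0.2054,  0.2428],
       [-0.9951, -0.0967,  0.0205, -0.0716],
       [ 0.0001,  0.2064,  0.9785,  1.6664],
       [ 0.    ,  0.    ,  0.    ,  1.    ]])}
0.1 [0.1489 0.6065 0.222 ] [-0.0001  0.1201  0.9928 -0.0007]
```

View pics/scene0.png

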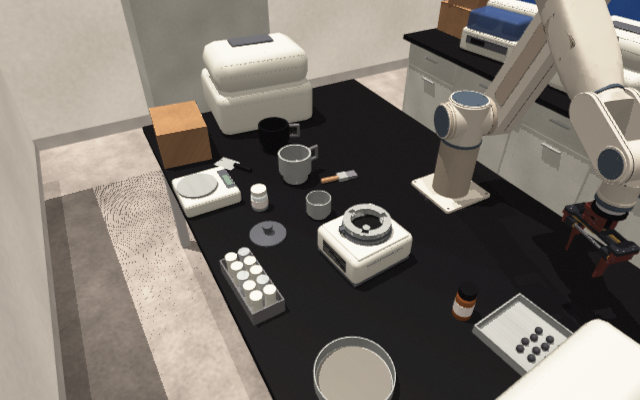

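View pics/top0.png

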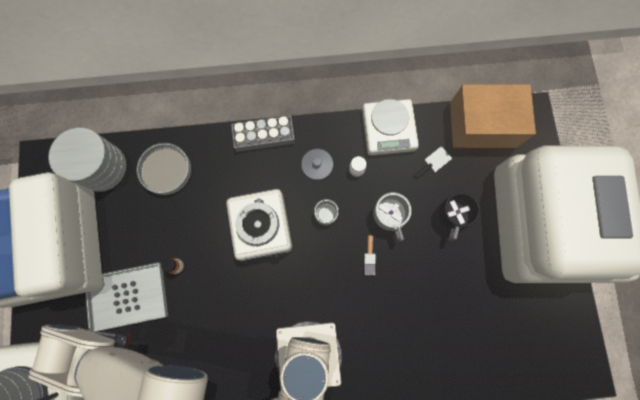

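The scene view shows the mill with its ring at about (367,222) and the handled bowl at (295,163); the black look-alike is at (273,133). In the top view the ring is at (257,223), the bowl at (392,211) with its handle toward (400,238), and the small bowl at (326,211).

```bash
cat > h.py <<'E'
from station import *
import cv2, numpy as np
np.set_printoptions(precision=4,suppress=True)
def ray(n,u,v,z):
    i=camera_info(n);K,T=i["intrinsics"],i["T"]
    d=T[:3,:3]@np.array([(u-K[0,2])/K[0,0],-(v-K[1,2])/K[1,1],-1]);o=T[:3,3]
    return o+d*(z-o[2])/d[2]
def proj(n,p):
    i=camera_info(n);K,T=i["intrinsics"],i["T"]
    q=T[:3,:3].T@(np.array(p)-T[:3,3]);return np.array([K[0,2]+K[0,0]*q[0]/-q[2],K[1,2]-K[1,1]*q[1]/-q[2]])
def crop(im,x,y,w,h,s): return cv2.resize(im[y:y+h,x:x+w],None,fx=s,fy=s,interpolation=cv2.INTER_CUBIC)
E
python3 - <<'E'
from h import *
t=cv2.imread("pics/top0.png");s=cv2.imread("pics/scene0.png")
a=np.hstack([crop(t,220,185,75,80,5),crop(t,360,180,75,80,5)])
b=np.hstack([crop(s,315,195,100,80,3.75),crop(s,260,130,100,80,3.75)])
cv2.imwrite("pics/c1.png",np.vstack([a[:, :750],b[:200*2, :750]])[:600*2]) if 0 else cv2.imwrite("pics/c1.png",cv2.resize(np.vstack([a,b]),(750*600//700,600)))
print(ray("top",257,223,.155),ray("top",392,211,.12),ray("top",400,238,.1),ray("scene",367,222,.155))
E
```

```text
[0.4894 0.1309 0.155 ] [ 0.4905 -0.3601  0.12  ] [ 0.3912 -0.3796  0.1   ] [0.4987 0.1519 0.155 ]
```

View pics/c1.png

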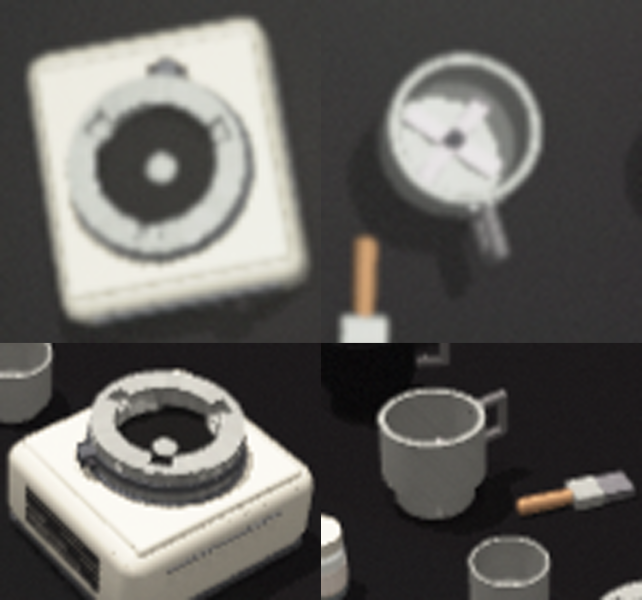

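The crop shows ring slots at upper left, upper right and bottom of the ring in the top view, so one slot lies near world -x. The bowl handle points roughly to -x. I'll rectify both views onto the ring-face and rim planes to measure centres and angles.

```bash
cat >> h.py <<'E'
def rect(n,im,c,z,S=300,mm=.00075):
    # bird's-eye view of plane z: right=+x, up=+y, centred on c
    w=[(c[0]+a*S/2*mm,c[1]+b*S/2*mm,z) for a,b in((-1,1),(1,1),(1,-1),(-1,-1))]
    H=cv2.getPerspectiveTransform(np.float32([proj(n,p) for p in w]),np.float32([(0,0),(S,0),(S,S),(0,S)]))
    return cv2.warpPerspective(im,H,(S,S),flags=cv2.INTER_CUBIC)
E
python3 - <<'E'
from h import *
R=[]
for c,z in(((.49,.14),.155),((.49,-.36),.12)):
    row=[]
    for n in("top","scene"):
        r=rect(n,cv2.imread(f"pics/{n}0.png"),c,z)
        g=cv2.medianBlur(cv2.cvtColor(r,cv2.COLOR_BGR2GRAY),5)
        for lo,hi in(((62,76),(92,104)) if z>.13 else ((82,92),(72,80))):
            h=cv2.HoughCircles(g,cv2.HOUGH_GRADIENT_ALT,1.5,60,param1=150,param2=.5,minRadius=lo,maxRadius=hi)
            if h is not None:
                for q in h[0]: print(n,z,q,c[0]+(q[0]-150)*.00075,c[1]-(q[1]-150)*.00075)
        for k in range(0,300,50): r[::10,k]=(0,255,255); r[k,::10]=(0,255,255)
        row.append(r)
    R.append(np.hstack(row))
cv2.imwrite("pics/r1.png",np.vstack(R))
E
```

```text
top 0.155 [151.5    160.5     66.8709] 0.49112502 0.132125
scene 0.155 [154.5    154.5     67.0595] 0.493375 0.136625
top 0.12 [159.     156.      87.2132] 0.49675 -0.36450002
top 0.12 [157.5    157.5     74.7215] 0.49562502 -0.36562502
```

View pics/r1.png

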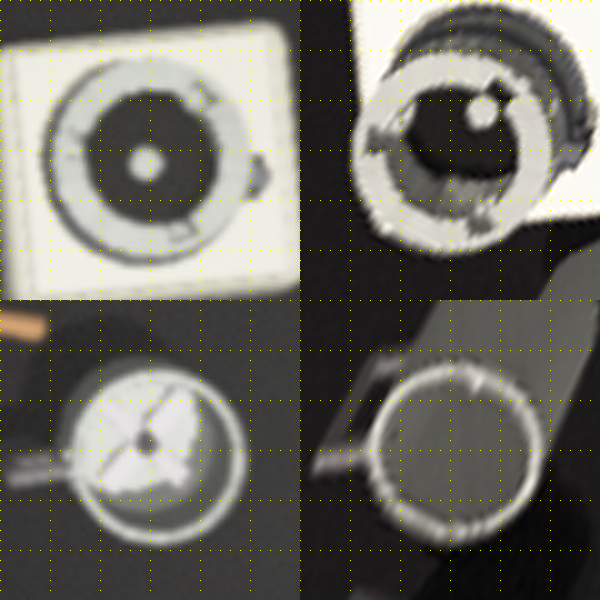

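Ring centre is about (0.4915, 0.1355), with its slot at about 171.5°. The bowl axis is about (0.496, -0.364), with the handle at about 193°. Next I check IK for the grasp and push options.

```bash
cat >> h.py <<'E'
from scipy.spatial.transform import Rotation as Ro
d2r=np.pi/180
def quat(a):  # tool down, y (closing line) at world angle a deg
    c,s=np.cos(a*d2r),np.sin(a*d2r)
    q=Ro.from_matrix(np.array([[-s,c,0],[c,s,0],[0,0,-1.]])).as_quat()
    return [q[3],q[0],q[1],q[2]]
def pol(c,r,a,z): return [c[0]+r*np.cos(a*d2r),c[1]+r*np.sin(a*d2r),z]
SEAT=(.4915,.1355); BOWL=(.496,-.364); HA=193.; SL=171.5
E
python3 - <<'E'
from h import *
f=lambda p,a:inverse_kinematics(p,quat(a))
for off in range(60,320,20):
    for fl in(0,180):
        a=HA+off;q=[f(pol(BOWL,.061,a,.08),a+fl),f(pol(BOWL,.061,a,.30),a+fl),f(pol(SEAT,.061,SL+off,.30),SL+off+fl),f(pol(SEAT,.061,SL+off,.20),SL+off+fl)]
        print(off,fl,["%.2f %.2f"%(x[0],x[5]) if x is not None else None for x in q])
for a in(185,171,150,130):
    for fl in(0,180):
        x=f(pol(SEAT,.108,a+10,.2),a+fl);print(a,fl,x)
E
```

```text
60 0 ['-0.74 1.13', '-0.74 1.13', '0.17 2.41', '0.17 2.41']
60 180 ['-0.74 -2.02', '-0.74 -2.02', '0.17 -0.73', '0.17 -0.73']
80 0 ['-0.72 0.80', '-0.72 0.80', '0.14 2.03', '0.14 2.03']
80 180 ['-0.72 -2.35', '-0.72 -2.35', '0.14 -1.11', '0.14 -1.11']
100 0 ['-0.70 0.47', '-0.70 0.47', '0.13 1.67', '0.13 1.67']
100 180 [None, None, '0.13 -1.47', '0.13 -1.47']
120 0 ['-0.67 0.15', '-0.67 0.15', '0.13 1.32', '0.13 1.32']
120 180 [None, None, '0.13 -1.82', '0.13 -1.82']
140 0 ['-0.64 -0.16', '-0.64 -0.16', '0.15 0.99', '0.15 0.99']
140 180 [None, None, '0.15 -2.15', '0.15 -2.15']
160 0 ['-0.61 -0.48', '-0.61 -0.48', '0.17 0.67', '0.17 0.67']
160 180 [None, None, '0.17 -2.47', '0.17 -2.47']
180 0 ['-0.58 -0.81', '-0.58 -0.81', '0.20 0.35', '0.20 0.35']
180 180 ['-0.58 2.33', '-0.58 2.33', None, None]
200 0 ['-0.56 -1.14', '-0.56 -1.14', '0.24 0.04', '0.24 0.04']
200 180 ['-0.56 2.00', '-0.56 2.00', None, None]
220 0 ['-0.55 -1.48', '-0.55 -1.48', '0.28 -0.27', '0.28 -0.27']
220 180 ['-0.55 1.66', '-0.55 1.66', None, None]
240 0 ['-0.56 -1.83', '-0.56 -1.83', '0.31 -0.59', '0.31 -0.59']
240 180 ['-0.56 1.31', '-0.56 1.31', None, None]
260 0 ['-0.57 -2.20', '-0.57 -2.20', '0.34 -0.91', '0.34 -0.91']
260 180 ['-0.57 0.95', '-0.57 0.95', '0.34 2.23', '0.34 2.23']
280 0 [None, None, '0.36 -1.24', '0.36 -1.24']
280 180 ['-0.60 0.57', '-0.60 0.57', '0.36 1.90', '0.36 1.90']
300 0 [None, None, '0.37 -1.58', '0.37 -1.58']
300 180 ['-0.63 0.19', '-0.63 0.19', '0.37 1.56', '0.37 1.56']
185 0 None
185 180 [ 0.2413  0.1235  2.1164 -0.      0.9017  0.1541]
171 0 None
171 180 [ 0.3059  0.1303  2.1082 -0.      0.9031  0.463 ]
150 0 [ 0.3884  0.1618  2.069  -0.      0.9109 -2.2296]
150 180 [ 0.3884  0.1618  2.069  -0.      0.9109  0.912 ]
130 0 [ 0.4387  0.2083  2.0082 -0.      0.9251 -1.8303]
130 180 [ 0.4387  0.2083  2.0082 -0.      0.9251  1.3113]
```

```bash
python3 - <<'E'
from h import *
a=HA+120;p=lambda z:pol(BOWL,.061,a,z)
command_gripper(.45)
move_pose(p(.26),quat(a)); movel(p(.16),v=.25)
print("hit",movel(p(.08),v=.1,until_force=8),get_tcp_pos())
command_gripper(0); print("w",get_grip_width(),get_finger_force(),get_ft_force())
movel(p(.11),v=.05);print(get_ft_force(),get_ft_torque(),get_grip_width())
movel(p(.30),v=.2);print(get_time(),get_tcp_pos(),get_ft_force(),get_ft_torque())
R=[]
for n in("top","scene"):
    im=read_camera(n)[:,:,::-1]; cv2.imwrite(f"pics/{n}1.png",im)
    u,v=proj(n,(BOWL[0]-.04,BOWL[1],.30)).astype(int); R.append(crop(im,u-50,v-60,100,120,4))
cv2.imwrite("pics/r2.png",np.hstack(R))
E
```

```text
hit False [ 0.5381 -0.4089  0.0806]
w 0.09734048183959974 29.54273723415099 [-4.3571  3.7079  5.4002]
[ 0.0537  0.9474 -7.0742] [-0.3311 -0.1165 -0.038 ] 0.10190138316474733
8.7083 [ 0.5369 -0.4081  0.2984] [-1.1362  0.3648 -6.547 ] [-0.3528 -0.1698 -0.055 ]
```

View pics/r2.png

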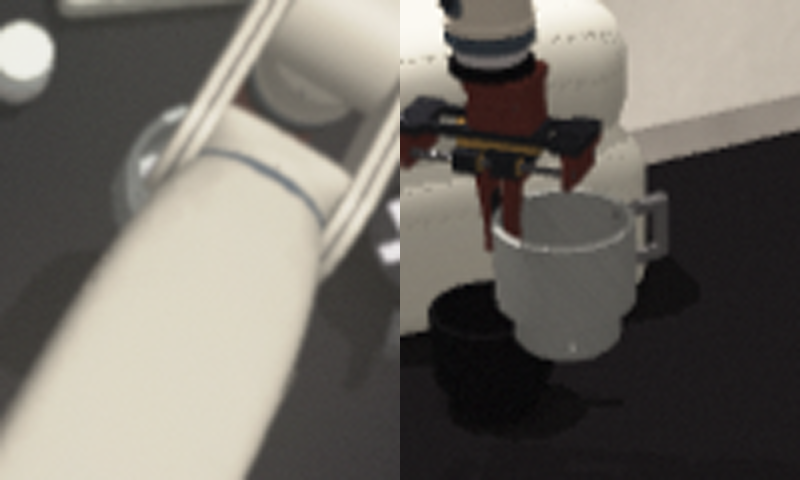

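The scene crop shows the bowl held by its left wall, handle to the right, with at most a small sag. I'll carry it above the ring and overlay the expected rim, foot and handle to check.

```bash
cat >> h.py <<'E'
def overlay(n,im,c,zmid,h,s=4,w=180,hh=140):
    im=im.copy();t=np.arange(0,360,3)
    def P(p): return np.array([proj(n,x) for x in p])
    sets=[(P([pol(c,.065,a,zmid+.06) for a in t]),(0,0,255)),(P([pol(c,.046,a,zmid-.06) for a in t]),(0,255,0)),
          (P([pol(c,.108,h,zmid+.023+d) for d in(-.025,0,.025)]),(255,0,255)),(P([pol(SEAT,.074,a,.155) for a in t]),(255,255,0)),
          (P([pol(SEAT,.060,SL+k,.155) for k in(0,120,240)]),(0,255,255))]
    u,v=proj(n,(*c,zmid-.02)).astype(int);x,y=max(u-w//2,0),max(v-hh//2,0)
    out=crop(im,x,y,w,hh,s)
    for q,col in sets:
        for p in q: cv2.circle(out,tuple(((p-[x,y]+.5)*s).astype(int)),1,col,-1)
    return out
E
python3 - <<'E'
from h import *
a=SL+120;p=lambda z:pol(SEAT,.061,a,z)
movel(p(.30),frame=quat(a),v=.2); movel(p(.26),v=.1); wait(.3)
print(get_time(),get_tcp_pos(),get_ft_force(),get_ft_torque())
t=get_tcp_pos();c=pol(t,.061,a+180,0)[:2];print(c)
im=read_camera("scene")[:,:,::-1]
cv2.imwrite("pics/r3.png",overlay("scene",im,c,t[2]-.02,SL))
E
```

```text
12.25 [0.5142 0.0788 0.2606] [ 0.0062  0.365  -5.4583] [-0.4012 -0.0302  0.0331]
[np.float64(0.49183087475644144), np.float64(0.13554279868624466)]
```

View pics/r3.png

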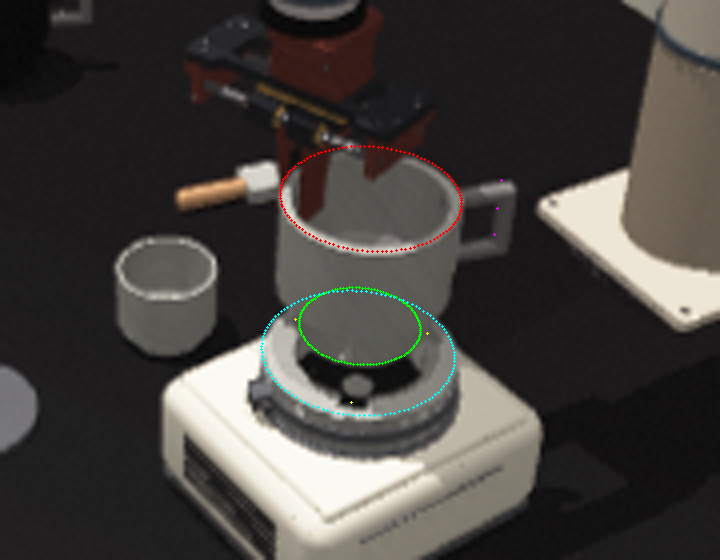

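The rim, foot and ring overlays fit to 1–2 mm. The handle bar's middle is at about (505,217) in the crop against the predicted (498,207), so the bowl sits a few degrees too far clockwise. I'll correct that and lower it.

```bash
python3 - <<'E'
from h import *
t=get_tcp_pos();c=np.array([.49183,.13554]);zm=t[2]-.02
u,v=proj("scene",(*c,zm-.02)).astype(int);x,y=u-90,v-70
A=[]
for px,py,dz in((505,217,.023),(508,186,.048),(506,184,.05)):
    w=ray("scene",x+px/4-.5,y+py/4-.5,zm+dz);d=w[:2]-c;A.append(np.degrees(np.arctan2(d[1],d[0])));print(np.hypot(*d),A[-1])
h=A[0]; off=120+SL-h  # grip angle minus handle angle
a=SL+1+off; p=lambda z:pol(SEAT,.061,a,z)
open("off.txt","w").write(str(off))
print("a",a); movel(p(.26),frame=quat(a),v=.1); wait(.2); f0=get_ft_force();print(f0)
# foot underside = TCP-.08 ; top-face rest TCP z=.221, ledge .205
print("contact",movel(p(.206),v=.03,until_force=6),get_tcp_pos(),get_ft_force()-f0,get_time())
im=read_camera("scene")[:,:,::-1];t=get_tcp_pos()
cv2.imwrite("pics/r4.png",overlay("scene",im,pol(t,.061,a+180,0)[:2],t[2]-.02,SL+1))
E
```

```text
0.10826106787630446 165.27605658255263
0.1094997592398211 167.59695906390925
0.10774406636384376 167.71743071878373
a 298.72394341744734
[-0.1009  0.188  -6.7834]
contact False [0.5206 0.0821 0.206 ] [-3.9541  2.1443  0.5487] 14.725
```

View pics/r4.png

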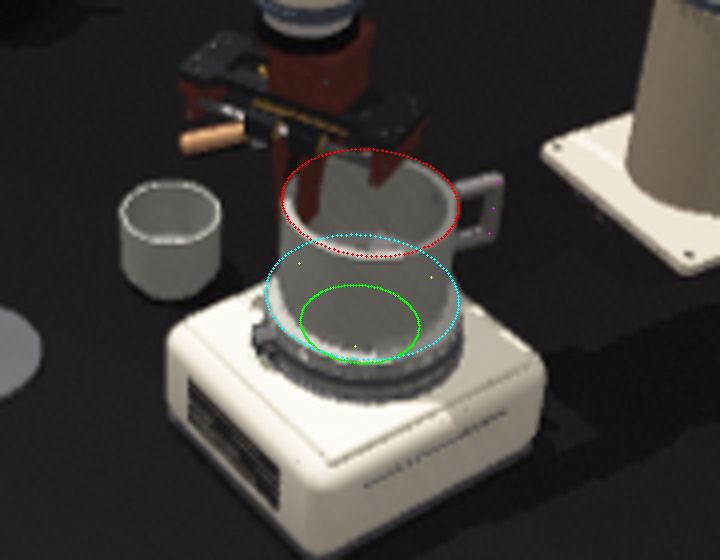

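The bowl went down to ledge height (TCP z = 0.206) with no vertical reaction, so the studs are through the slots, and the handle now matches its prediction. I'll release it and push the handle clockwise.

```bash
cat > push.py <<'E'
from h import *
def tool(th,z,r=.108): return pol(SEAT,r,th,z)
def push(th0,th1,z,fmax=5,step=2.,v=.04):
    f0=get_ft_force();th=th0
    while th>th1:
        th-=step
        hit=movel(tool(th,z),frame=quat(th+180),v=v,until_force=fmax)
        f=get_ft_force()-f0; tan=np.array([-np.sin(th*d2r),np.cos(th*d2r)])  # ccw reaction
        print("%.1f ft %.2f fz %.2f%s"%(th,f[:2]@tan,f[2]," HIT" if hit else ""))
        if hit or f[:2]@tan>fmax: break
    return th
E
python3 - <<'E'
from push import *
t=get_tcp_pos()
command_gripper(.45); print(get_ft_force())
movel([t[0],t[1],.31],v=.2)
command_gripper(0)
th=200
move_pose(tool(th,.31),quat(th+180)); movel(tool(th,.197),v=.15)
wait(.2);print(get_time(),get_tcp_pos())
th=push(th,143,.197)
print(th,get_time(),get_tcp_pos())
im=read_camera("scene")[:,:,::-1]
cv2.imwrite("pics/r5.png",overlay("scene",im,SEAT,.155+.024,SL-38))
E
```

```text
[-0.105  -0.0211  0.997 ]
19.1583 [0.3906 0.0987 0.1978]
198.0 ft 0.42 fz -0.17
196.0 ft -0.58 fz 0.32
194.0 ft -0.27 fz -1.01
192.0 ft 0.28 fz -1.44
190.0 ft 1.06 fz -0.58
188.0 ft 0.10 fz -0.13
186.0 ft 0.19 fz -0.87
184.0 ft 0.00 fz 0.19
182.0 ft 0.60 fz -0.93
180.0 ft 0.13 fz 0.47
178.0 ft 1.09 fz 0.33
176.0 ft 0.36 fz -0.28
174.0 ft 1.72 fz 0.36
172.0 ft 0.83 fz -0.17
170.0 ft 0.98 fz -0.70
168.0 ft 1.44 fz -0.18
166.0 ft 1.44 fz -0.53
164.0 ft -0.26 fz -1.13
162.0 ft 0.83 fz -1.07
160.0 ft 1.38 fz 0.13
158.0 ft 0.86 fz -0.63
156.0 ft 0.24 fz 0.86
154.0 ft 0.06 fz -0.32
152.0 ft 1.34 fz -0.16
150.0 ft 0.87 fz -0.44
148.0 ft 0.28 fz -0.55
146.0 ft 0.11 fz -1.53
144.0 ft 0.05 fz 0.73
142.0 ft 0.34 fz -0.14
142.0 26.4083 [0.4061 0.2018 0.1969]
```

View pics/r5.png

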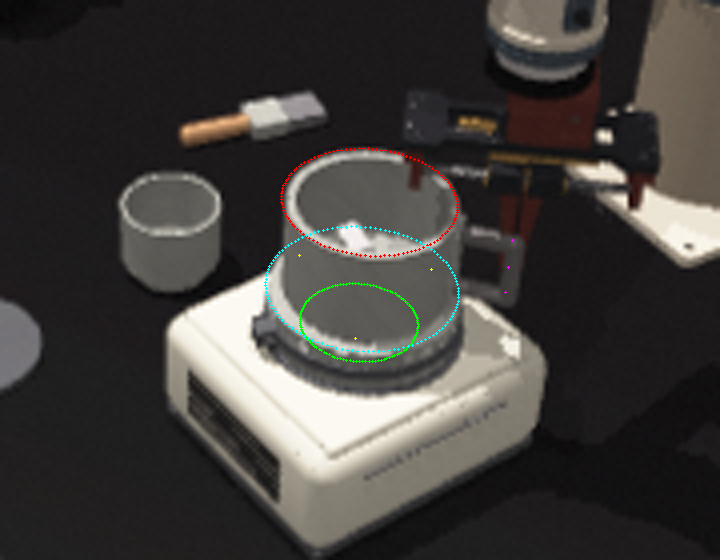

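The bowl sits upright with the handle at about the predicted locked angle (bar near (512,270), dots at (508,267)). I'll push on gently until I feel the stop.

```bash
python3 - <<'E'
from push import *
f=get_ft_force();print(f)
th=push(142,132,.197,fmax=3.5,step=1.,v=.02)
print(th,get_time())
movel(tool(th+6,.197),frame=quat(th+186),v=.05); movel(tool(th+6,.33),v=.2)
move_pose([.35,-.15,.4],quat(180)); wait(.5)
t=read_camera("top")[:,:,::-1]; s=read_camera("scene")[:,:,::-1]; cv2.imwrite("pics/s6.png",s);cv2.imwrite("pics/t6.png",t)
a=overlay("scene",s,SEAT,.179,SL-38,s=4,w=100,hh=140);b=overlay("scene",s,SEAT,.185,SL-38,s=4,w=100,hh=140)
cv2.imwrite("pics/r6.png",np.hstack([a,b]));print(get_time())
E
```

```text
[-1.026  -0.8111 -0.4882]
141.0 ft 1.36 fz 1.55
140.0 ft 1.78 fz 1.19
139.0 ft 1.98 fz 0.52
138.0 ft 3.22 fz 1.10
137.0 ft 4.43 fz -0.55
137.0 27.7083Traceback (most recent call last):
  File "<stdin>", line 6, in <module>
station.MotionError: the arm cannot take that pose within its joint ranges
```

```bash
python3 - <<'E'
from push import *
move_pose([.45,-.25,.4],quat(90)); wait(.5)
t=read_camera("top")[:,:,::-1]; s=read_camera("scene")[:,:,::-1]; cv2.imwrite("pics/s6.png",s);cv2.imwrite("pics/t6.png",t)
a=overlay("scene",s,SEAT,.179,SL-38,s=4,w=100,hh=140);b=overlay("scene",s,SEAT,.185,SL-38,s=4,w=100,hh=140)
cv2.imwrite("pics/r6.png",np.hstack([a,b]));print(get_time(),get_tcp_pos())
E
```

```text
32.1833 [ 0.45 -0.25  0.4 ]
```

View pics/r6.png

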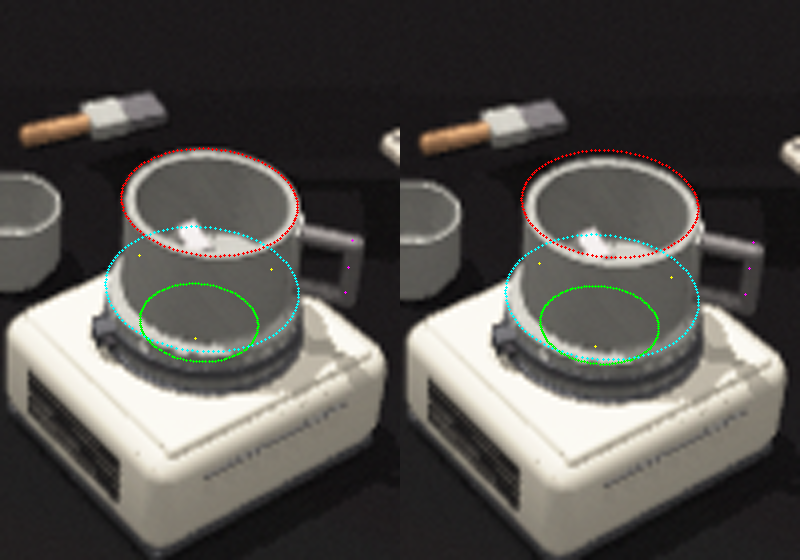

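The rim outline fits for the locked height (left panel) and sits about 7 px too high for the ledge height (right panel). The bowl is level, locked and free of the arm, so I'm handing in.

```bash
python3 -c "
from station import *
print(job_done(),get_time())"
```

```text
the job is handed in; nothing more can be done
the job is handed in; nothing more can be done
```

The bowl is seated in the ring, turned clockwise to the stop and let go. The last picture shows it level and at the locked height; I handed the job in at about 33 s of the 64 s allowed, and the hand-in returned no verdict.

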